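# Put the stacking tea tower back together

### The job

Put the stacking tea tower back together on its round wooden foot with the brass rim: the blue tin at the bottom, the white tin on it, the red tin on that and the black-knobbed lid on top, each properly seated in the one below before the next goes on, and everything let go. The yellow tin stays out: leave it, the copper tumbler and the kitchen timer standing where they are.

Things in the scene. Friction and masses are not known exactly. Their poses are not given: they have to be found in the camera images.
- blue_tin: round blue metal tin, open on top: 60 mm across, 46 mm high, wall 3 mm, mouth 54 mm wide and 32 deep. Its foot is a tapered plug, 8 mm high, 42 mm across below, 50 above; it drops into the mouth of a tin or of the foot's ring (2 mm play) and the shoulder rests on the rim: origin 38 mm above that of the tin below. 120 g. Origin: centre of the underside; z up. Goes into the foot.
- white_tin: round white metal tin, open on top: 60 mm across, 46 mm high, wall 3 mm, mouth 54 mm wide and 32 deep. Its foot is a tapered plug, 8 mm high, 42 mm across below, 50 above; it drops into the mouth of a tin or of the foot's ring (2 mm play) and the shoulder rests on the rim: origin 38 mm above that of the tin below. 120 g. Origin: centre of the underside; z up. Goes on the blue tin.
- red_tin: round red metal tin, open on top: 60 mm across, 46 mm high, wall 3 mm, mouth 54 mm wide and 32 deep. Its foot is a tapered plug, 8 mm high, 42 mm across below, 50 above; it drops into the mouth of a tin or of the foot's ring (2 mm play) and the shoulder rests on the rim: origin 38 mm above that of the tin below. 120 g. Origin: centre of the underside; z up. Goes on the white tin.
- lid: lid, standing upright on its plug (as the tins': 8 mm high, 42 to 50 mm across); above it a light wooden disc, 60 mm across, 8 to 14 mm above the origin, and on it a black knob 20 to 24 mm thick (24 mm from 30 to 44 mm above the origin), top at 48 mm. 80 g. Seated on a tin its origin is 38 mm above the tin's. Origin: centre of the underside; z up
- foot: the tower's foot, fixed firmly to the worktop: light wooden disc 92 mm across and 12 mm high, with an upright brass ring on it, 64 mm outside, 54 mm inside, whose top is 22 mm above the worktop. Origin: centre of the underside; z up
- foot_rim (a point): centre of the brass ring's mouth at the level of its top edge, 22 mm above the foot's underside; a tin seated there has its origin 8 mm below this point
- yellow_tin: round yellow metal tin, open on top: 60 mm across, 46 mm high, wall 3 mm, mouth 54 mm wide and 32 deep. Its foot is a tapered plug, 8 mm high, 42 mm across below, 50 above; it drops into the mouth of a tin or of the foot's ring (2 mm play) and the shoulder rests on the rim: origin 38 mm above that of the tin below. 120 g. Origin: centre of the underside; z up. Not part of the job: it must stay where it stands.
- tumbler: pinkish copper tumbler, 72 mm across, 83 mm high, not part of the job: must stay where it stands. Origin: centre of the underside; z up
- timer: round kitchen timer, white below, black dial with a bar on top, 63 mm across, 54 mm high, towards the back; not part of the job: must stay where it stands. Origin: centre of the underside; z up
Things that resemble listed ones, but are neither listed nor needed, are in the scene too. Several things have the shape of the red_tin; the one meant has the colours described above. What is shaped like the white_tin but turquoise is not meant.

How it is judged:
By the outcome, as a careful person would: the job done as asked, in the order asked, and still so for the second after the job is handed in, with the robot touching nothing.
It also fails if it takes over 109 s, if anything falls off the work surface, if the arm or the gripper's body presses on something with over 40 N, if the wrist force passes 120 N, or if a joint passes its speed limit or range.

### The arm

A 6-joint arm with a two-finger parallel gripper is mounted at the origin on a cart in front of the work surface, level with it; the furniture and walls round the work are solid. World frame = base frame: x ahead of the robot, y to its left, z up, the work surface at z = 0. Lengths are in mm, angles in rad, forces in N, time in s.
With the tool pointing down it reaches from about 350 to 875 mm from the base axis. Payload 4.2 kg.
Tool frame: the origin (TCP) lies midway between the tips of the shut fingers; the grasp point (between the pads) lies 19 mm behind it; z points along the fingers, y is the line along which they close (so a half turn about z gives the same grasp; the last joint's range is limited). The gripper opens to 85 mm and grips with 20 to 120 N. Pads are 22 mm wide; open, the fingers measure 114 mm over their backs; the gripper's body (76 mm by 85 mm) begins 54 mm behind the grasp point. The pads swing forward as they close: fully open they stand 13 mm farther back than shut.
Start: joints at [0.259, 0.385, 0.008, 0, -1.194, -0.259], TCP at [624.979, 0.025, 194.712] pointing down, gripper open.
Joint ranges: [-3.14, 3.14], [-1.21, 2.06], [-1.07, 1.41], [-3.16, 2.05], [-2.99, -0.16], [-3.1, 3.1]. Speed limits (rad/s): [2.79, 2.79, 3.14, 3.14, 3.14, 3.14].

### API

Orientations are given as a unit quaternion [x, y, z, w].
In Python, from bench import read_state, get_image, job_done gives the robot as it stands.
- The arm moves only by the shell command python3 -m jog 'ROWS'. ROWS is JSON, a list of rows, each a list of 3 entries, a list of its own where there are three numbers: the shift along the world's x, y, z scaled (see below), then the turn, a rotation vector about the world's x, y, z scaled (see below), then the gripper's target within -1 to 1 (shut at 1, half-way at 0, fully open at -1). In form: [[[x, y, z], [wx, wy, wz], claw], ...]. A call has 1 to 20 rows; each row is the pose to reach, as a shift and turn from the pose commanded when the call began; what a row does not reach only later rows make up. The controller multiplies each number of a shift by 10 cm and each number of a turn by 120 degrees. A row lasts 1/10 s, in which the tool goes at most 50 mm and 8.59 degrees, less where a joint would pass 70% of its speed; a pose out of reach is approached as far as the arm can. A call with a number of a shift or a turn outside -1 to 1 is refused whole. A call with a gripper value outside its range is refused whole. The fingers move at their own pace and stop on an object; the grip force is fixed at half the most. Time passes only in rows, so rows that repeat a pose let the fingers close. It gives the time, the measured TCP pose, the force, the opening and the grip force at its end, in the units of the state.
- read_state(): the state, without advancing time (a new reading comes with each control period).
- get_image(name): name is "scene" or "side" or "wrist"; returns a dict with "frame" (480x640x3 uint8, red, green, blue), "range_z" (480x640 float32, mm along the optical axis (not along the pixel's ray), 0 where there is no reading), "fx", "fy", "cx", "cy" (pixels), "distortion" ([k1, k2, p1, p2, k3] as OpenCV has them; the pictures are not rectified), "R" (3x3) and "t" (3): a world point X has camera coordinates R X + t. Camera axes: x right, y down, z forward; pixel columns grow to the right and rows downward; lengths in mm; the calibration is good to about 2 mm. A picture is of the moment at which its call begins.
- job_done(): hands the job in; it is judged then, once.
The state is a dict: "clock": time; "joints": joint angles; "joint_vel": joint speeds; "joint_efforts": joint torques, N m; "position": TCP position; "ee_rot": TCP orientation; "contact_force": force on the tool from outside, world axes, zero at the start; "wrist_torque": the same for the moment, N m; "gripper_width": finger opening in mm; "grasp_force": force on a finger pad.
Only numpy, scipy, OpenCV 4.12 (cv2) and the standard library are available. Lean on these libraries where they do the work, as an engineer would, in place of code of your own. Each camera call takes 0.05 s, during which the arm holds its last target. There are 200 camera calls.

## Working session

There is one attempt and no reset: what is moved stays moved. The work goes in short steps, Python scripts to look and compute and a shell command to move; the robot and the scene stay as the last step left them, time stands still between calls to the robot, and variables do not carry over. Pictures are saved under pics/ and viewed, at most 14 in all, crops included, and the job is handed in when it is done.

```bash
mkdir -p pics; cat > h.py <<'E'
import numpy as np, cv2
from bench import read_state, get_image
def cam(n):
    d=get_image(n); d['K']=np.array([[d['fx'],0,d['cx']],[0,d['fy'],d['cy']],[0,0,1.]])
    d['R']=np.array(d['R']);d['t']=np.array(d['t']).ravel();d['D']=np.array(d['distortion'],float);return d
def save(d,f): cv2.imwrite('pics/'+f,d['frame'][:,:,::-1])
def cloud(d):
    h,w=d['range_z'].shape
    u,v=np.meshgrid(np.arange(w),np.arange(h))
    n=cv2.undistortPoints(np.stack([u,v],-1).reshape(-1,1,2).astype(float),d['K'],d['D']).reshape(h,w,2)
    z=d['range_z'][...,None].astype(float)
    P=np.concatenate([n*z,z],-1)
    return (P-d['t'])@d['R']
def ray(d,uv,z):
    n=cv2.undistortPoints(np.array(uv,float).reshape(-1,1,2),d['K'],d['D']).reshape(-1,2)
    r=np.c_[n,np.ones(len(n))]@d['R']; c=-d['R'].T@d['t']
    return c+r*((z-c[2])/r[:,2])[:,None]
E
python3 - <<'E'
from h import *
for n in ['scene','side','wrist']:
    d=cam(n);save(d,n+'0.png');print(n,(-d['R'].T@d['t']).round(),(d['range_z']>0).mean())
print(read_state())
E
```

```text
scene [-156. -552.  940.] 0.979423828125
side [ 82. 854. 817.] 0.977841796875
wrist [623. -70. 372.] 0.9958430989583333
{'clock': 0.15, 'joints': array([ 2.58649613e-01,  3.85405750e-01,  6.98225582e-03, -3.33755205e-04,
       -1.19399627e+00, -2.58663672e-01]), 'joint_vel': array([ 0.00064609, -0.00240782,  0.0038904 ,  0.00151191,  0.00020551,
        0.00020125]), 'joint_efforts': array([-6.03353892e-04, -3.92678475e+01,  1.88581592e+01,  4.18858320e+00,
       -3.39302780e-03,  5.70479813e-06]), 'position': array([6.24523293e+02, 4.28242186e-02, 1.93876681e+02]), 'ee_rot': array([-7.07058061e-01,  7.07155016e-01,  5.42160939e-04, -6.23708356e-04]), 'contact_force': array([-0.64290031,  0.02284395,  0.19668317]), 'wrist_torque': array([-0.02837125,  0.01019368,  0.04062229]), 'grasp_force': 0.0, 'gripper_width': 85.42147938861997}
```

View pics/scene0.png

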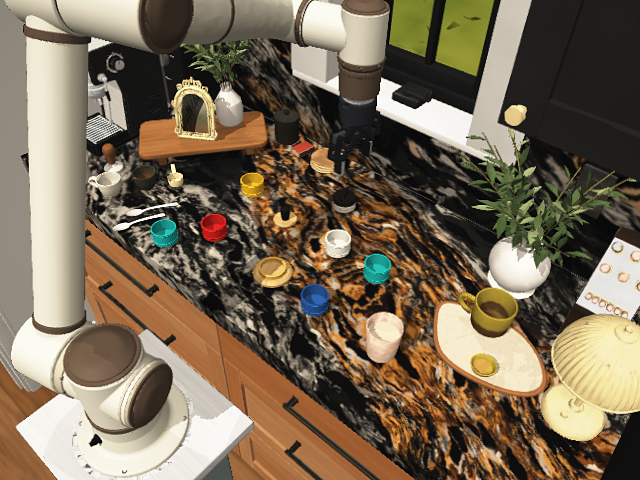

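View pics/side0.png

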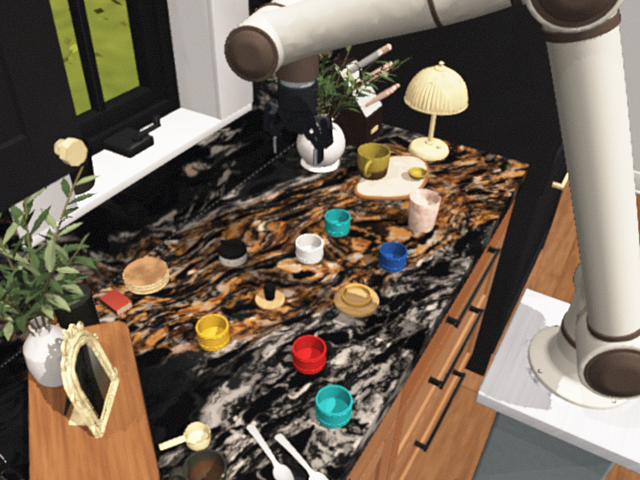

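View pics/wrist0.png

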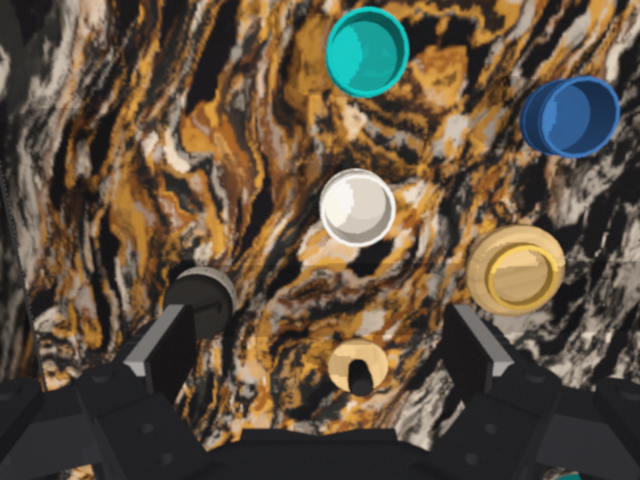

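The scene view shows blue (315,298), white (337,242), red (214,227), the lid (286,215), the foot (272,271), yellow (252,184), the tumbler (384,337) and the timer (343,198). The turquoise decoys are at (164,233) and (377,268). All the tins appear to stand upright.

```bash
cat > m.py <<'E'
from h import *
HSV={'blue':((100,120,50),(125,255,255)),'red':((0,180,70),(6,255,255)),'yellow':((20,170,90),(32,255,255)),'turq':((82,150,80),(95,255,255))}
seed={'scene':{'blue':(315,298),'white':(337,242),'red':(214,227),'lid':(286,215),'foot':(272,271),'yellow':(252,184),'tumbler':(384,337),'timer':(343,198),'turq1':(164,233),'turq2':(377,268)},
'side':{'blue':(392,256),'white':(309,248),'red':(309,353),'lid':(269,297),'foot':(356,298),'yellow':(212,331),'tumbler':(424,211),'timer':(232,252),'turq1':(334,405),'turq2':(337,222)}}
def circ(p):
    A=np.c_[2*p[:,:2],np.ones(len(p))];s=np.linalg.lstsq(A,(p[:,:2]**2).sum(1),rcond=None)[0]
    return s[:2],np.sqrt(s[2]+s[:2]@s[:2])
if __name__=='__main__':
    for n in seed:
        d=cam(n);P=cloud(d)
        for k,(u,v) in seed[n].items():
            w=P[v-32:v+32,u-32:u+32].reshape(-1,3);w=w[(w[:,2]>8)&(w[:,2]<100)]
            # cluster nearest the seed's ray
            c0=ray(d,(u,v),25)[0,:2]
            w=w[np.hypot(*(w[:,:2]-c0).T)<60]
            zt=np.percentile(w[:,2],98)
            top=w[w[:,2]>zt-6]
            c,r=circ(top);print(n,k,len(w),'ztop',zt.round(1),'c',c.round(1),'r',r.round(1),'mean',((top.min(0)+top.max(0))/2)[:2].round(1))
E
python3 m.py
```

```text
scene blue 745 ztop 45.8 c [425.7 -72.5] r 28.4 mean [425.8 -71.7]
scene white 586 ztop 46.2 c [ 5.929e+02 -4.000e-01] r 28.2 mean [ 5.932e+02 -3.000e-01]
scene red 596 ztop 45.7 c [435.4 258.9] r 28.5 mean [436.7 260.1]
scene lid 345 ztop 47.9 c [585.4 162.8] r 8.4 mean [585.8 163.5]
scene foot 733 ztop 22.6 c [439.1  67. ] r 29.4 mean [439.5  67.1]
scene yellow 481 ztop 46.6 c [614.2 308.4] r 28.4 mean [614.1 307.6]
scene tumbler 1488 ztop 81.6 c [ 429.6 -246.2] r 35.1 mean [ 430.6 -246.1]
scene timer 451 ztop 51.8 c [734.   91.3] r 15.9 mean [734.6  93.6]
scene turq1 612 ztop 45.8 c [342.1 333.9] r 28.5 mean [341.1 333.9]
scene turq2 677 ztop 45.5 c [ 587.9 -116.7] r 28.5 mean [ 588.7 -115.9]
side blue 750 ztop 46.6 c [425.9 -68.5] r 28.5 mean [426.2 -67.9]
side white 708 ztop 46.8 c [593.5   3.9] r 28.3 mean [593.1   4.6]
side red 1124 ztop 46.4 c [435.2 263.6] r 28.5 mean [435.6 263.1]
side lid 567 ztop 49.0 c [585.7 169.1] r 8.3 mean [586.  168.7]
side foot 1008 ztop 23.1 c [439.4  72. ] r 29.6 mean [438.8  71.7]
side yellow 1016 ztop 46.7 c [613.9 313.5] r 28.1 mean [613.9 312.7]
side tumbler 982 ztop 80.9 c [ 430.1 -243.9] r 34.4 mean [ 430.  -246.5]
side timer 661 ztop 52.9 c [734.5  96.3] r 15.2 mean [735.1  95.3]
side turq1 1337 ztop 46.4 c [342. 338.] r 28.4 mean [341.9 337.7]
side turq2 624 ztop 46.6 c [ 589.8 -113.9] r 28.3 mean [ 589.4 -114.6]
```

Both views agree to about 5 mm in y. I'll use their mean, set out for the blue tin, and check with the wrist camera on the way.

```bash
python3 -m jog '[[[-0.25,-0.18,0],[0,0,0],-1],[[-0.5,-0.35,0],[0,0,0],-1],[[-0.75,-0.5,0],[0,0,0],-1],[[-1,-0.6,0],[0,0,0],-1],[[-1,-0.7,0],[0,0,0],-1],[[-1,-0.7,0],[0,0,0],-1],[[-1,-0.7,0],[0,0,0],-1]]'
python3 -m jog '[[[-0.25,0,-0.1],[0,0,0],-1],[[-0.5,0,-0.2],[0,0,0],-1],[[-0.75,0,-0.3],[0,0,0],-1],[[-0.9,0,-0.4],[0,0,0],-1],[[-1,0,-0.5],[0,0,0],-1],[[-1,0,-0.5],[0,0,0],-1],[[-1,0,-0.5],[0,0,0],-1],[[-1,0,-0.5],[0,0,0],-1]]'
cat > w.py <<'E'
# objects seen by the wrist camera: top level circle near an expected place
from m import *; import sys
d=cam('wrist');P=cloud(d).reshape(-1,3)
E={'blue':(426,-70,36),'white':(593,2,36),'red':(435,261,36),'lid':(585.5,166,9),'foot':(439,69.5,18),'turq2':(589,-115,36),'yellow':(614,311,36),'timer':(734.5,94,40)}
for a in sys.argv[2:]: k,x,y,z=a.split(',');E[k]=(float(x),float(y),float(z))
for k,(x,y,zm) in E.items():
    w=P[(np.hypot(P[:,0]-x,P[:,1]-y)<45)&(P[:,2]>zm)&(P[:,2]<zm+80)]
    if len(w)<150: continue
    zt=np.percentile(w[:,2],95 if k!='lid' else 50);top=w[abs(w[:,2]-zt)<4];c,r=circ(top)
    print(k,len(w),'z',zt.round(1),'c',c.round(1),'r',r.round(1),'mid',((top.min(0)+top.max(0))/2)[:2].round(1),'ext',np.ptp(top,0)[:2].round(0))
if len(sys.argv)>1 and sys.argv[1]!='-': save(d,sys.argv[1])
s=read_state();print(s['clock'],s['position'].round(1),s['gripper_width'],s['contact_force'].round(1))
E
python3 w.py wrist1.png
```

```text
clock: 0.95
position: [525.8, -69.9, 194.8]
ee_rot: [-0.707, 0.707, -0.0, 0.0]
contact_force: [-0.2, -0.2, -0.3]
gripper_width: 85.5
grasp_force: 0.0
clock: 1.75
position: [426.6, -69.7, 145.3]
ee_rot: [0.707, -0.707, 0.001, -0.0]
contact_force: [0.3, 0.2, 0.3]
gripper_width: 85.5
grasp_force: 0.0
blue 1626 z 46.1 c [423.8 -70.5] r 28.3 mid [423.7 -70.6] ext [60. 60.]
white 2104 z 46.2 c [591.   2.] r 28.3 mid [591.2   1.8] ext [60. 60.]
foot 1330 z 22.3 c [437.4  69.4] r 29.4 mid [437.4  70.1] ext [63. 65.]
turq2 2454 z 46.2 c [ 586.5 -116. ] r 28.2 mid [ 586.7 -115.8] ext [60. 60.]
1.8 [426.3 -69.7 145.2] 85.36898252642492 [ 0.5 -0.5  0.5]
```

```bash
python3 -m jog '[[[0,-0.005,-0.25],[0,0,0],-1],[[-0.005,-0.005,-0.5],[0,0,0],-1],[[-0.005,-0.005,-0.75],[0,0,0],-1],[[-0.005,-0.005,-1],[0,0,0],-1],[[-0.005,-0.005,-1],[0,0,0],-1]]'
python3 -m jog '[[[0,0,-0.12],[0,0,0],-1],[[0,0,-0.24],[0,0,0],-1],[[0,0,-0.35],[0,0,0],-1],[[0,0,-0.35],[0,0,0],-1],[[0,0,-0.35],[0,0,0],-0.3],[[0,0,-0.35],[0,0,0],0],[[0,0,-0.35],[0,0,0],0.5],[[0,0,-0.35],[0,0,0],1],[[0,0,-0.35],[0,0,0],1],[[0,0,-0.35],[0,0,0],1],[[0,0,-0.35],[0,0,0],1],[[0,0,-0.35],[0,0,0],1],[[0,0,-0.35],[0,0,0],1]]'
```

```text
clock: 2.3
position: [422.7, -70.8, 42.4]
ee_rot: [-0.707, 0.707, 0.002, -0.003]
contact_force: [-0.9, 0.4, -0.5]
gripper_width: 85.2
grasp_force: 0.0
clock: 3.6
position: [424.4, -70.5, 9.7]
ee_rot: [0.707, -0.707, -0.0, 0.0]
contact_force: [-0.3, 0.2, 0.3]
gripper_width: -0.5
grasp_force: 0.0
```

```bash
python3 - <<'E'
from h import *
d=cam('wrist');e=cam('scene')
cv2.imwrite('pics/a.png',np.hstack([cv2.resize(d['frame'],(400,300)),cv2.resize(e['frame'][200:380,200:440],(400,300))])[:,:,::-1])
E
python3 -c "
from m import *
" ; python3 m.py | grep -E "blue|foot"
```

```text
scene blue 787 ztop 98.7 c [425.2 -80.2] r 18.4 mean [424.4 -73.8]
scene foot 750 ztop 22.5 c [439.4  67.3] r 29.5 mean [439.6  67.7]
side blue 969 ztop 99.0 c [425.9 -59.5] r 19.7 mean [426.5 -66.8]
side foot 1008 ztop 22.8 c [439.5  71.8] r 29.6 mean [439.6  71.6]
```

View pics/a.png

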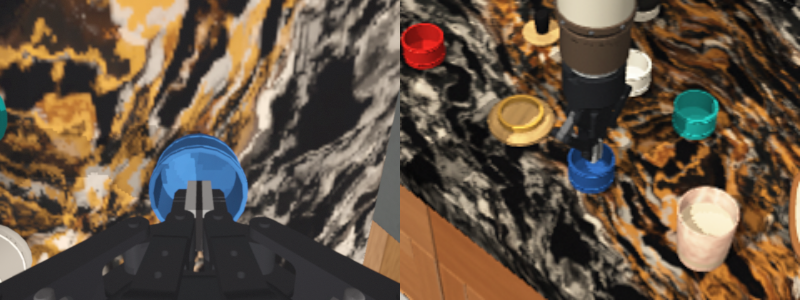

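```bash
python3 - <<'E'
from m import *
for n in ['scene','side','wrist']:
    d=cam(n);P=cloud(d);h=cv2.cvtColor(d['frame'],cv2.COLOR_RGB2HSV)
    m=cv2.inRange(h,*HSV['blue'])>0
    w=P[m];w=w[(np.hypot(w[:,0]-425,w[:,1]+75)<90)&(w[:,2]<70)&(w[:,2]>-5)]
    zt=np.percentile(w[:,2],97);t=w[abs(w[:,2]-zt)<4]
    print(n,zt.round(1),circ(t),w.min(0).round(),w.max(0).round())
    g=P.reshape(-1,3);g=g[(np.hypot(g[:,0]-425,g[:,1]+70)<60)&(g[:,2]>50)&(g[:,2]<70)]
    print(' fingers',len(g),g.min(0).round(),g.max(0).round())
E
```

```text
scene 45.3 (array([425.07353033, -72.61910244]), np.float64(27.74553596057421)) [ 395. -102.   -5.] [465. -15.  53.]
 fingers 71 [410. -85.  51.] [434. -67.  70.]
side 46.5 (array([425.75669405, -67.9707113 ]), np.float64(28.131106944012572)) [ 396. -156.   -2.] [455. -37.  60.]
 fingers 93 [412. -77.  50.] [440. -57.  70.]
wrist 45.9 (array([423.77715923, -70.9546425 ]), np.float64(28.068015435253635)) [ 385. -101.   -2.] [464. -31.  69.]
 fingers 1917 [410. -82.  50.] [437. -77.  70.]
```

```bash
python3 - <<'E'
from h import *
d=cam('side');e=cam('scene')
cv2.imwrite('pics/b.png',np.hstack([cv2.resize(d['frame'][190:290,340:440],(400,400)),cv2.resize(e['frame'][240:340,265:365],(400,400))])[:,:,::-1])
print(read_state()['position'])
E
```

```text
[424.49110898 -70.46912873   9.71321839]
```

View pics/b.png

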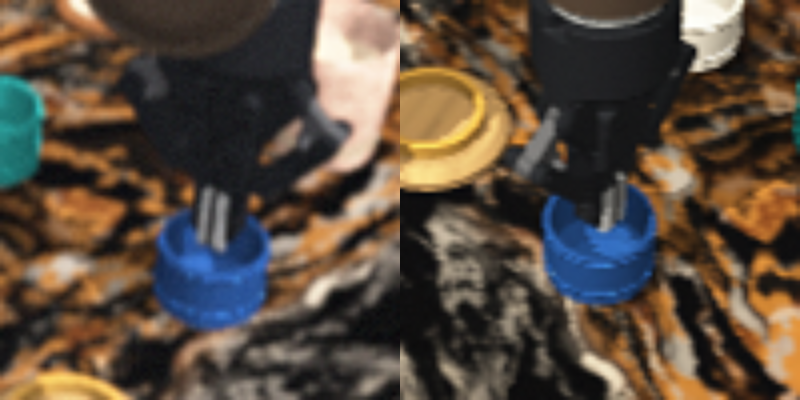

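The fingers have shut inside the tin's mouth and the tin has not moved (rim centre still 425,-70). I'll lift, open and measure where the open tips really stand.

```bash
python3 -m jog '[[[0,0,0.25],[0,0,0],1],[[0,0,0.5],[0,0,0],1],[[0,0,0.75],[0,0,0],1],[[0,0,0.9],[0,0,0],0],[[0,0,0.9],[0,0,0],-0.5],[[0,0,0.9],[0,0,0],-0.5],[[0,0,0.9],[0,0,0],-0.5],[[0,0,0.9],[0,0,0],-0.5]]'
cat > f.py <<'E'
from h import *
s=read_state();p=s['position']
for n in ['scene','side']:
    P=cloud(cam(n)).reshape(-1,3)
    g=P[(abs(P[:,1]-p[1])<16)&(abs(P[:,0]-p[0])<75)&(P[:,2]>55)&(P[:,2]<p[2]+35)]
    for q in (g[g[:,0]<p[0]],g[g[:,0]>=p[0]]):
        if len(q): print(n,len(q),'min z',q[:,2].min().round(1),'x at low',q[q[:,2]<q[:,2].min()+8].mean(0).round(1))
print(p,s['gripper_width'])
E
python3 f.py
python3 -m jog '[[[0,0,0],[0,0,0],-1],[[0,0,0],[0,0,0],-1],[[0,0,0],[0,0,0],-1],[[0,0,0],[0,0,0],-1]]'
python3 f.py
```

```text
clock: 4.85
position: [423.7, -70.6, 98.7]
ee_rot: [-0.707, 0.707, 0.001, -0.001]
contact_force: [0.3, -0.1, -0.6]
gripper_width: 63.9
grasp_force: 0.0
[423.73604292 -70.60357035  98.69309522] 63.895035521163585
clock: 5.35
position: [424.5, -70.5, 99.7]
ee_rot: [-0.707, 0.707, -0.0, 0.0]
contact_force: [-0.1, -0.3, 0.3]
gripper_width: 85.4
grasp_force: 0.0
[424.50747005 -70.46351031  99.71067586] 85.44678666009031
```

```bash
python3 - <<'E'
from h import *
s=read_state();p=s['position']
for n in ['scene','side','wrist']:
    P=cloud(cam(n)).reshape(-1,3)
    g=P[(abs(P[:,1]-p[1])<60)&(abs(P[:,0]-p[0])<75)&(P[:,2]>60)&(P[:,2]<p[2]+120)]
    for lo in range(60,200,10):
        q=g[(g[:,2]>lo)&(g[:,2]<=lo+10)]
        if len(q):print(n,lo,len(q),'x',q[:,0].min().round(),q[:,0].max().round(),'y',q[:,1].min().round(),q[:,1].max().round())
print(p,s['gripper_width'])
E
```

```text
scene 140 4 x 377.0 470.0 y -82.0 -72.0
scene 150 57 x 370.0 475.0 y -84.0 -62.0
scene 160 77 x 368.0 484.0 y -85.0 -62.0
scene 170 77 x 368.0 483.0 y -85.0 -61.0
scene 180 51 x 369.0 488.0 y -84.0 -64.0
scene 190 93 x 351.0 494.0 y -87.0 -60.0
side 140 6 x 375.0 473.0 y -76.0 -60.0
side 150 54 x 369.0 481.0 y -85.0 -57.0
side 160 75 x 368.0 482.0 y -79.0 -57.0
side 170 80 x 368.0 479.0 y -82.0 -56.0
side 180 67 x 366.0 489.0 y -79.0 -55.0
side 190 157 x 351.0 499.0 y -84.0 -54.0
wrist 140 95 x 380.0 466.0 y -79.0 -62.0
wrist 150 1712 x 367.0 480.0 y -82.0 -59.0
wrist 160 2625 x 367.0 480.0 y -82.0 -59.0
wrist 170 3122 x 366.0 480.0 y -82.0 -59.0
wrist 180 2543 x 367.0 485.0 y -83.0 -67.0
wrist 190 6252 x 350.0 496.0 y -85.0 -58.0
[424.46464111 -70.48153914  99.71668534] 85.36393626383898
```

The open tips stand about 47 mm above the reported TCP (not 13), so the tool has to go about 34 mm lower than the text suggests. x and y are right. I'll lower it accordingly.

```bash
python3 -m jog '[[[0,0,-0.25],[0,0,0],-1],[[0,0,-0.5],[0,0,0],-1],[[0,0,-0.7],[0,0,0],-1],[[0,0,-0.85],[0,0,0],-1],[[0,0,-1],[0,0,0],-1],[[0,0,-1],[0,0,0],-1],[[0,0,-1],[0,0,0],-1]]'
python3 -m jog '[[[0,0,-0.1],[0,0,0],-1],[[0,0,-0.2],[0,0,0],-1],[[0,0,-0.26],[0,0,0],-1],[[0,0,-0.26],[0,0,0],-1]]'
python3 - <<'E'
from h import *
s=read_state();p=s['position'];P=cloud(cam('wrist')).reshape(-1,3)
g=P[(abs(P[:,1]-p[1])<14)&(abs(P[:,0]-p[0])<62)&(abs(P[:,0]-p[0])>38)]
for lo in range(0,60,5): q=g[(g[:,2]>lo)&(g[:,2]<=lo+5)];print(lo,len(q),end='; ')
print(p,s['gripper_width'])
E
```

```text
clock: 6.3
position: [424.7, -70.5, -0.1]
ee_rot: [0.707, -0.707, -0.0, 0.0]
contact_force: [-1.0, 1.3, 0.3]
gripper_width: 85.6
grasp_force: 0.0
clock: 6.7
position: [423.6, -70.6, -27.2]
ee_rot: [-0.707, 0.707, 0.001, -0.001]
contact_force: [0.8, -0.2, 0.7]
gripper_width: 85.5
grasp_force: 0.0
0 750; 5 0; 10 0; 15 0; 20 301; 25 857; 30 1127; 35 1241; 40 1435; 45 1625; 50 1484; 55 1655; [423.6180463  -70.6362944  -27.21992751] 85.45261051271638
```

```bash
python3 -m jog '[[[0,0,0],[0,0,0],-0.4],[[0,0,0],[0,0,0],-0.2],[[0,0,0],[0,0,0],0.3],[[0,0,0],[0,0,0],1],[[0,0,0],[0,0,0],1],[[0,0,0],[0,0,0],1],[[0,0,0],[0,0,0],1],[[0,0,0],[0,0,0],1]]'
python3 -m jog '[[[0,0,0.2],[0,0,0],1],[[0,0,0.4],[0,0,0],1],[[0,0,0.6],[0,0,0],1],[[0,0,0.8],[0,0,0],1],[[0,0,0.9],[0,0,0],1],[[0,0.15,0.9],[0,0,0],1],[[0,0.3,0.9],[0,0,0],1],[[0,0.4,0.9],[0,0,0],1],[[0,0.4,0.9],[0,0,0],1],[[0,0.4,0.9],[0,0,0],1]]'
```

```text
clock: 7.55
position: [425.0, -70.4, -25.6]
ee_rot: [0.707, -0.707, 0.0, -0.0]
contact_force: [-2.1, 1.0, 6.3]
gripper_width: 57.5
grasp_force: 64.5
clock: 8.55
position: [424.1, -30.5, 63.4]
ee_rot: [0.707, -0.707, -0.0, 0.0]
contact_force: [0.5, -0.3, -2.0]
gripper_width: 57.9
grasp_force: 64.6
```

```bash
cat > r.py <<'E'
# rim of held tin and of the place below, all cameras: r.py zheld(approx rim z) zplace colour
from m import *; import sys
zh,zp=float(sys.argv[1]),float(sys.argv[2]);px,py=float(sys.argv[3]),float(sys.argv[4])
s=read_state();p=s['position'];print(s['clock'],p.round(1),s['gripper_width'].__round__(1))
for n in ['wrist','scene','side']:
    d=cam(n);P=cloud(d).reshape(-1,3)
    f=d['frame'].reshape(-1,3).astype(int);sat=(f.max(1)-f.min(1)>60)|(f.min(1)>110)
    for k,(x,y,z) in {'held':(p[0],p[1],zh),'place':(px,py,zp)}.items():
        r=np.hypot(P[:,0]-x,P[:,1]-y);w=P[(r<40)&(r>15)&(abs(P[:,2]-z)<9)&sat]
        if len(w)<40: continue
        zt=np.percentile(w[:,2],93);t=w[abs(w[:,2]-zt)<3];c,rr=circ(t);print(n,k,len(t),'ztop',zt.round(1),'c',c.round(1),'r',rr.round(1),'mid',((t.min(0)+t.max(0))/2)[:2].round(1))
E
python3 r.py 135 21 438.5 70
```

```text
8.55 [424.1 -30.5  63.4] 57.9
wrist held 5071 ztop 135.5 c [423.  -30.9] r 28.5 mid [423.1 -33.7]
scene held 55 ztop 134.7 c [424.5 -32.7] r 28.2 mid [422.4 -34.9]
scene place 87 ztop 21.4 c [439.1  67. ] r 29.0 mid [436.5  66.2]
side held 77 ztop 135.7 c [424.9 -28.6] r 29.4 mid [425.5 -28. ]
side place 153 ztop 22.5 c [439.4  72.5] r 29.3 mid [439.8  71.3]
```

```bash
python3 -m jog '[[[0.03,0.2,0],[0,0,0],1],[[0.06,0.4,0],[0,0,0],1],[[0.09,0.6,0],[0,0,0],1],[[0.12,0.8,0],[0,0,0],1],[[0.145,1,0],[0,0,0],1],[[0.145,1,0],[0,0,0],1],[[0.145,1,0],[0,0,0],1],[[0.145,1,-0.2],[0,0,0],1],[[0.145,1,-0.4],[0,0,0],1],[[0.145,1,-0.55],[0,0,0],1],[[0.145,1,-0.55],[0,0,0],1],[[0.145,1,-0.55],[0,0,0],1],[[0.145,1,-0.55],[0,0,0],1]]'
python3 r.py 80 21 438.5 70
```

```text
clock: 10.0
position: [439.6, 69.5, 9.5]
ee_rot: [-0.707, 0.707, -0.0, 0.001]
contact_force: [0.0, 0.3, -0.8]
gripper_width: 57.9
grasp_force: 64.7
10.0 [439.6  69.5   9.5] 57.9
wrist held 5086 ztop 81.5 c [438.3  69. ] r 28.5 mid [438.3  65.9]
wrist place 1942 ztop 21.9 c [437.3  69.9] r 29.4 mid [437.1  52.1]
scene held 38 ztop 81.1 c [439.9  67.2] r 28.3 mid [439.6  61.4]
scene place 53 ztop 22.3 c [438.8  66.6] r 29.0 mid [436.5  63.7]
side held 76 ztop 81.5 c [439.7  71.3] r 29.2 mid [440.2  72. ]
side place 93 ztop 22.5 c [439.5  72.5] r 29.2 mid [439.5  76.7]
```

```bash
python3 -m jog '[[[-0.005,0.004,-0.05],[0,0,0],1],[[-0.005,0.004,-0.09],[0,0,0],1],[[-0.005,0.004,-0.13],[0,0,0],1],[[-0.005,0.004,-0.16],[0,0,0],1],[[-0.005,0.004,-0.19],[0,0,0],1],[[-0.005,0.004,-0.205],[0,0,0],1],[[-0.005,0.004,-0.205],[0,0,0],1],[[-0.005,0.004,-0.205],[0,0,0],1]]'
```

```text
clock: 10.95
position: [438.3, 69.8, -11.6]
ee_rot: [0.707, -0.707, -0.0, 0.0]
contact_force: [-1.5, -0.4, 3.7]
gripper_width: 57.8
grasp_force: 65.0
```

```bash
python3 -m jog '[[[0,0,0],[0,0,0],0],[[0,0,0],[0,0,0],-0.5],[[0,0,0],[0,0,0],-1],[[0,0,0],[0,0,0],-1],[[0,0,0],[0,0,0],-1],[[0,0,0],[0,0,0],-1],[[0,0,0.2],[0,0,0],-1],[[0,0,0.4],[0,0,0],-1],[[0,0,0.6],[0,0,0],-1],[[0,0,0.8],[0,0,0],-1],[[0,0,1],[0,0,0],-1],[[0,0,1],[0,0,0],-1],[[0,0,1],[0,0,0],-1]]'
python3 r.py 60 60 438.5 70
```

```text
clock: 12.25
position: [438.3, 69.9, 88.2]
ee_rot: [-0.707, 0.707, 0.0, 0.0]
contact_force: [0.1, 0.5, -0.2]
gripper_width: 85.4
grasp_force: 0.0
12.25 [438.3  69.9  88.2] 85.4
wrist held 1992 ztop 60.0 c [437.1  69.8] r 28.2 mid [436.9  69.9]
wrist place 1992 ztop 60.0 c [437.1  69.8] r 28.2 mid [436.9  69.9]
scene held 61 ztop 59.8 c [438.7  67. ] r 28.0 mid [438.7  66.4]
scene place 61 ztop 59.8 c [438.7  67. ] r 28.0 mid [438.7  66.4]
side held 106 ztop 60.4 c [439.3  71.8] r 28.2 mid [439.1  72. ]
side place 106 ztop 60.4 c [439.3  71.8] r 28.2 mid [439.1  72. ]
```

```bash
python3 -m jog '[[[0.25,-0.15,0],[0,0,0],-1],[[0.5,-0.3,0],[0,0,0],-1],[[0.75,-0.45,0],[0,0,0],-1],[[1,-0.6,0],[0,0,0],-1],[[1,-0.68,0],[0,0,0],-1],[[1,-0.68,0],[0,0,0],-1]]'
python3 -m jog '[[[0.25,0,-0.1],[0,0,0],-1],[[0.4,0,-0.15],[0,0,0],-1],[[0.54,0,-0.2],[0,0,0],-1],[[0.54,0,-0.2],[0,0,0],-1],[[0.54,0,-0.2],[0,0,0],-1],[[0.54,0,-0.4],[0,0,0],-1],[[0.54,0,-0.6],[0,0,0],-1],[[0.54,0,-0.8],[0,0,0],-1],[[0.54,0,-0.95],[0,0,0],-1],[[0.54,0,-0.95],[0,0,0],-1],[[0.54,0,-0.95],[0,0,0],-1]]'
python3 -m jog '[[[0,0,-0.1],[0,0,0],-1],[[0,0,-0.195],[0,0,0],-1],[[0,0,-0.195],[0,0,0],-1],[[0,0,-0.195],[0,0,0],-0.4],[[0,0,-0.195],[0,0,0],-0.2],[[0,0,-0.195],[0,0,0],0.3],[[0,0,-0.195],[0,0,0],1],[[0,0,-0.195],[0,0,0],1],[[0,0,-0.195],[0,0,0],1],[[0,0,-0.195],[0,0,0],1]]'
```

```text
clock: 13.0
position: [537.5, 0.9, 86.7]
ee_rot: [-0.706, 0.708, 0.001, -0.001]
contact_force: [-1.5, 0.3, -0.4]
gripper_width: 85.6
grasp_force: 0.0
clock: 14.1
position: [592.1, 2.1, -6.1]
ee_rot: [0.707, -0.707, 0.0, 0.0]
contact_force: [0.6, -0.0, -0.7]
gripper_width: 85.3
grasp_force: 0.0
clock: 15.1
position: [593.2, 2.1, -25.6]
ee_rot: [0.707, -0.707, 0.0, -0.001]
contact_force: [0.7, 0.8, 5.0]
gripper_width: 58.0
grasp_force: 64.6
```

```bash
python3 -m jog '[[[0,0,0.2],[0,0,0],1],[[0,0,0.4],[0,0,0],1],[[0,0,0.6],[0,0,0],1],[[0,0,0.8],[0,0,0],1],[[0,0,0.95],[0,0,0],1],[[-0.2,0,0.95],[0,0,0],1],[[-0.4,0,0.95],[0,0,0],1],[[-0.6,0,0.95],[0,0,0],1],[[-0.8,0,0.95],[0,0,0],1],[[-1,0,0.95],[0,0,0],1],[[-1,0,0.95],[0,0,0],1]]'
python3 -m jog '[[[-0.15,0.2,0],[0,0,0],1],[[-0.3,0.4,0],[0,0,0],1],[[-0.45,0.55,0],[0,0,0],1],[[-0.54,0.68,0],[0,0,0],1],[[-0.54,0.68,0],[0,0,0],1],[[-0.54,0.68,0],[0,0,0],1],[[-0.54,0.68,0],[0,0,0],1]]'
python3 r.py 140 60 438.5 70
```

```text
clock: 16.2
position: [488.7, 1.3, 67.7]
ee_rot: [-0.707, 0.707, 0.001, -0.002]
contact_force: [-0.2, -1.1, -2.1]
gripper_width: 58.6
grasp_force: 64.6
clock: 16.9
position: [439.0, 69.7, 68.5]
ee_rot: [-0.707, 0.707, -0.0, -0.0]
contact_force: [0.2, 0.2, -1.1]
gripper_width: 57.9
grasp_force: 64.6
16.9 [439.   69.7  68.5] 57.9
wrist held 4897 ztop 140.2 c [437.8  69.7] r 28.1 mid [437.8  66.5]
wrist place 1054 ztop 60.0 c [437.2  69.6] r 28.0 mid [437.4  53.4]
scene held 58 ztop 139.8 c [439.7  67.4] r 28.3 mid [440.6  66.7]
scene place 50 ztop 59.8 c [438.6  67.1] r 28.3 mid [438.3  66.6]
side held 88 ztop 141.3 c [438.7  71.5] r 29.5 mid [439.   71.3]
side place 88 ztop 60.3 c [439.2  71.8] r 28.2 mid [438.9  72. ]
```

```bash
python3 -m jog '[[[-0.004,0,-0.1],[0,0,0],1],[[-0.004,0,-0.2],[0,0,0],1],[[-0.004,0,-0.28],[0,0,0],1],[[-0.004,0,-0.32],[0,0,0],1],[[-0.004,0,-0.36],[0,0,0],1],[[-0.004,0,-0.39],[0,0,0],1],[[-0.004,0,-0.415],[0,0,0],1],[[-0.004,0,-0.42],[0,0,0],1],[[-0.004,0,-0.42],[0,0,0],1],[[-0.004,0,-0.42],[0,0,0],1]]'
python3 r.py 98 98 438.5 70 | grep -E "wrist held|^1"
```

```text
clock: 18.05
position: [438.3, 70.0, 26.9]
ee_rot: [0.707, -0.707, 0.0, -0.0]
contact_force: [1.0, 0.7, -0.7]
gripper_width: 57.9
grasp_force: 64.6
18.05 [438.3  70.   26.9] 57.9
wrist held 4950 ztop 98.6 c [437.  70.] r 28.1 mid [436.9  67.3]
```

Rim at 98.6 (98 expected), so it is in the mouth. Releasing.

```bash
python3 -m jog '[[[0,0,-0.01],[0,0,0],1],[[0,0,-0.01],[0,0,0],0],[[0,0,-0.01],[0,0,0],-0.5],[[0,0,-0.01],[0,0,0],-1],[[0,0,-0.01],[0,0,0],-1],[[0,0,-0.01],[0,0,0],-1],[[0,0,-0.01],[0,0,0],-1],[[0,0,0.2],[0,0,0],-1],[[0,0,0.4],[0,0,0],-1],[[0,0,0.6],[0,0,0],-1],[[0,0,0.8],[0,0,0],-1],[[0,0,0.95],[0,0,0],-1],[[0,0,0.95],[0,0,0],-1],[[0,0,0.95],[0,0,0],-1]]'
python3 r.py 98 98 438.5 70 | grep -v held; python3 w.py -
```

```text
clock: 19.6
position: [437.7, 69.9, 121.3]
ee_rot: [-0.707, 0.707, 0.0, 0.0]
contact_force: [-1.3, -0.3, 0.0]
gripper_width: 85.4
grasp_force: 0.0
19.6 [437.7  69.9 121.3] 85.4
wrist place 2093 ztop 98.0 c [437.   70.3] r 28.2 mid [437.3  70.5]
scene place 77 ztop 98.1 c [438.8  67.5] r 28.1 mid [439.8  67.1]
side place 130 ztop 98.3 c [439.3  71.9] r 28.4 mid [439.   71.7]
lid 2180 z 13.7 c [588.8 157.1] r 16.7 mid [588.3 157.4] ext [51. 41.]
foot 12034 z 97.3 c [437.1  69.9] r 28.3 mid [437.1  70.3] ext [61. 60.]
19.8 [437.4  69.6 120.7] 85.60279655071953 [ 0.1 -0.1  0.2]
```

```bash
python3 -m jog '[[[0,0.25,0],[0,0,0],-1],[[0,0.5,0],[0,0,0],-1],[[-0.02,0.75,0],[0,0,0],-1],[[-0.038,0.95,0],[0,0,0],-1],[[-0.038,0.95,0],[0,0,0],-1]]'
python3 -m jog '[[[0,0.25,0],[0,0,0],-1],[[0,0.5,0],[0,0,0],-1],[[0,0.75,-0.1],[0,0,0],-1],[[0,0.965,-0.25],[0,0,0],-1],[[0,0.965,-0.4],[0,0,0],-1],[[0,0.965,-0.5],[0,0,0],-1],[[0,0.965,-0.5],[0,0,0],-1],[[0,0.965,-0.5],[0,0,0],-1]]'
python3 w.py -
```

```text
clock: 20.3
position: [434.2, 166.6, 121.0]
ee_rot: [0.708, -0.706, -0.0, 0.0]
contact_force: [0.2, -1.1, 0.5]
gripper_width: 85.4
grasp_force: 0.0
clock: 21.1
position: [434.5, 260.8, 71.8]
ee_rot: [-0.707, 0.707, -0.0, -0.0]
contact_force: [-0.3, 0.6, 0.5]
gripper_width: 85.3
grasp_force: 0.0
red 3024 z 46.0 c [433.  261.7] r 28.2 mid [433.1 261.7] ext [60. 60.]
lid 9323 z 13.6 c [582.3 167. ] r 21.9 mid [581. 167.] ext [54. 59.]
yellow 1758 z 45.9 c [610.6 311.5] r 27.6 mid [600.6 310.5] ext [38. 56.]
21.15 [434.7 261.1  72.2] 85.3071370043179 [ 0.1 -0.6  0.5]
```

```bash
python3 -m jog '[[[0,0,-0.25],[0,0,0],-1],[[0,0,-0.45],[0,0,0],-1],[[0,0,-0.65],[0,0,0],-1],[[0,0,-0.85],[0,0,0],-1],[[0,0,-0.975],[0,0,0],-1],[[0,0,-0.975],[0,0,0],-1],[[0,0,-0.975],[0,0,0],-1],[[0,0,-0.975],[0,0,0],-0.4],[[0,0,-0.975],[0,0,0],-0.2],[[0,0,-0.975],[0,0,0],0.3],[[0,0,-0.975],[0,0,0],1],[[0,0,-0.975],[0,0,0],1],[[0,0,-0.975],[0,0,0],1],[[0,0,-0.975],[0,0,0],1]]'
python3 -m jog '[[[0,0,0.2],[0,0,0],1],[[0,0,0.4],[0,0,0],1],[[0,0,0.6],[0,0,0],1],[[0,0,0.8],[0,0,0],1],[[0,0,1],[0,0,0],1],[[0,0,1],[0,0,0],1]]'
python3 -m jog '[[[0,0,0.2],[0,0,0],1],[[0,0,0.35],[0,0,0],1],[[0.01,-0.2,0.35],[0,0,0],1],[[0.02,-0.4,0.35],[0,0,0],1],[[0.03,-0.6,0.35],[0,0,0],1],[[0.038,-0.8,0.35],[0,0,0],1],[[0.038,-1,0.35],[0,0,0],1],[[0.038,-1,0.35],[0,0,0],1]]'
python3 -m jog '[[[0,-0.2,0],[0,0,0],1],[[0,-0.4,0],[0,0,0],1],[[0,-0.6,0],[0,0,0],1],[[0,-0.8,0],[0,0,0],1],[[0,-0.915,0],[0,0,0],1],[[0,-0.915,0],[0,0,0],1],[[0,-0.915,0],[0,0,0],1],[[0,-0.915,0],[0,0,0],1]]'
python3 r.py 180 98 438.5 70
```

```text
clock: 22.55
position: [434.9, 262.0, -24.1]
ee_rot: [0.707, -0.707, 0.0, -0.001]
contact_force: [-2.0, -0.3, 6.2]
gripper_width: 59.2
grasp_force: 63.4
clock: 23.15
position: [435.8, 263.0, 77.3]
ee_rot: [0.707, -0.707, -0.0, -0.004]
contact_force: [0.4, 0.3, -1.3]
gripper_width: 59.3
grasp_force: 65.0
clock: 23.95
position: [436.2, 158.2, 107.7]
ee_rot: [-0.706, 0.708, 0.001, -0.002]
contact_force: [-0.2, -0.2, -2.2]
gripper_width: 59.2
grasp_force: 65.0
clock: 24.75
position: [438.3, 70.5, 109.1]
ee_rot: [0.707, -0.707, 0.0, -0.0]
contact_force: [0.9, -0.2, -0.7]
gripper_width: 59.4
grasp_force: 65.0
24.75 [438.3  70.5 109.1] 59.4
wrist held 5007 ztop 180.2 c [437.   70.2] r 28.6 mid [437.1  69.3]
wrist place 1069 ztop 98.0 c [437.   70.1] r 28.1 mid [437.   53.8]
scene held 51 ztop 179.3 c [438.   68.2] r 28.8 mid [435.9  67.2]
scene place 69 ztop 97.5 c [439.2  67.8] r 28.3 mid [439.8  67.4]
side held 77 ztop 180.7 c [438.7  72.7] r 29.4 mid [438.9  73.6]
side place 109 ztop 98.5 c [439.2  72.3] r 28.3 mid [439.8  71.9]
```

```bash
python3 -m jog '[[[0.004,-0.003,-0.1],[0,0,0],1],[[0.004,-0.003,-0.2],[0,0,0],1],[[0.004,-0.003,-0.29],[0,0,0],1],[[0.004,-0.003,-0.33],[0,0,0],1],[[0.004,-0.003,-0.37],[0,0,0],1],[[0.004,-0.003,-0.4],[0,0,0],1],[[0.004,-0.003,-0.425],[0,0,0],1],[[0.004,-0.003,-0.44],[0,0,0],1],[[0.004,-0.003,-0.44],[0,0,0],1],[[0.004,-0.003,-0.44],[0,0,0],1]]'
python3 r.py 136 136 438.5 70 | grep -E "wrist held|^2"
```

```text
clock: 25.9
position: [438.7, 69.6, 65.9]
ee_rot: [0.707, -0.707, 0.0, -0.0]
contact_force: [-3.1, -0.3, 4.3]
gripper_width: 59.1
grasp_force: 65.4
25.9 [438.7  69.6  65.9] 59.1
wrist held 5318 ztop 136.6 c [437.4  69.2] r 28.5 mid [437.5  68.7]
```

```bash
python3 -m jog '[[[0,0,0],[0,0,0],0],[[0,0,0],[0,0,0],-0.5],[[0,0,0],[0,0,0],-1],[[0,0,0],[0,0,0],-1],[[0,0,0],[0,0,0],-1],[[0,0,0],[0,0,0],-1],[[0,0,0.2],[0,0,0],-1],[[0,0,0.4],[0,0,0],-1],[[0,0,0.6],[0,0,0],-1],[[0,0,0.8],[0,0,0],-1],[[0,0,0.8],[0,0,0],-1],[[0,0,0.8],[0,0,0],-1]]'
python3 r.py 136 136 438.5 70 | grep -v held
python3 - <<'E'
from m import *
for n in ['scene','side','wrist']:
    P=cloud(cam(n)).reshape(-1,3)
    w=P[(np.hypot(P[:,0]-585.5,P[:,1]-166)<45)&(P[:,2]>6)&(P[:,2]<60)]
    k=w[w[:,2]>43];q=w[(w[:,2]>11)&(w[:,2]<17)]
    for a in (k,q):
        if len(a)>9: print(n,len(a),a[:,2].max().round(1),((a.min(0)+a.max(0))/2)[:2].round(1),np.ptp(a,0)[:2].round(),[v.round(1) for v in circ(a)] )
E
```

```text
clock: 27.25
position: [438.3, 69.7, 145.1]
ee_rot: [-0.707, 0.707, 0.0, 0.0]
contact_force: [0.5, -0.4, -0.4]
gripper_width: 85.1
grasp_force: 0.0
27.25 [438.3  69.7 145.1] 85.1
wrist place 2385 ztop 136.0 c [437.4  69.6] r 28.2 mid [437.5  69.9]
scene place 94 ztop 135.6 c [439.4  67.3] r 28.4 mid [439.3  66.8]
side place 117 ztop 136.6 c [439.5  71.5] r 28.4 mid [439.5  71.5]
scene 39 50.2 [585.4 163.3] [20. 24.] [array([584.8, 162.6]), np.float64(8.4)]
scene 149 17.0 [587.4 163.4] [53. 57.] [array([587.4, 163.2]), np.float64(21.8)]
side 82 51.3 [585.6 168.7] [22. 22.] [array([585.5, 169. ]), np.float64(8.5)]
side 332 17.0 [586.5 167.8] [59. 60.] [array([586.2, 168.5]), np.float64(22.5)]
wrist 288 49.5 [587.4 163.3] [17. 17.] [array([586.4, 162.7]), np.float64(6.0)]
wrist 1484 16.9 [587.5 157.4] [52. 41.] [array([587.9, 158.1]), np.float64(17.3)]
```

```bash
python3 -m jog '[[[0.2,0.2,0],[0,0,0],-1],[[0.4,0.4,0],[0,0,0],-1],[[0.6,0.6,0],[0,0,0],-1],[[0.8,0.8,0],[0,0,0],-1],[[1,0.965,0],[0,0,0],-0.5],[[1,0.965,0],[0,0,0],0]]'
python3 -m jog '[[[0.2,0,-0.2],[0,0,0],0.2],[[0.46,0,-0.4],[0,0,0],0.2],[[0.46,0,-0.6],[0,0,0],0.2],[[0.46,0,-0.8],[0,0,0],0.2],[[0.46,0,-0.95],[0,0,0],0.2],[[0.46,0,-0.95],[0,0,0],0.2],[[0.46,0,-0.95],[0,0,0],0.2]]'
python3 - <<'E'
from m import *
d=cam('wrist');save(d,'lid.png');P=cloud(d).reshape(-1,3);s=read_state();p=s['position'];print(p,s['gripper_width'])
g=P[(abs(P[:,1]-p[1])<14)&(abs(P[:,0]-p[0])<50)&(abs(P[:,0]-p[0])>16)]
for lo in range(50,110,5): q=g[(g[:,2]>lo)&(g[:,2]<=lo+5)];print(lo,len(q),end='; ')
w=P[(np.hypot(P[:,0]-584.5,P[:,1]-166)<40)&(P[:,2]<60)];k=w[w[:,2]>43];q=w[(w[:,2]>11)&(w[:,2]<17)]
for a in (k,q): print(len(a),a.mean(0),((a.min(0)+a.max(0))/2)[:2].round(1),np.ptp(a,0)[:2].round())
E
```

```text
clock: 28.15
position: [540.5, 167.9, 144.0]
ee_rot: [0.708, -0.707, 0.0, 0.0]
contact_force: [0.0, 0.4, -1.3]
gripper_width: 59.1
grasp_force: 0.0
clock: 28.85
position: [584.3, 165.8, 50.2]
ee_rot: [0.707, -0.707, 0.0, 0.0]
contact_force: [0.3, 1.1, 1.5]
gripper_width: 34.4
grasp_force: 0.0
[584.87729904 166.17629645  50.94195496] 34.16409414494998
50 0; 55 0; 60 0; 65 0; 70 0; 75 0; 80 0; 85 49; 90 309; 95 492; 100 595; 105 639; 1771 [584.09442992 165.52536429  46.46837869] [584.1 166.6] [23. 23.]
6512 [584.09743304 162.18638482  13.24952286] [584.3 166.8] [59. 59.]
```

View pics/lid.png

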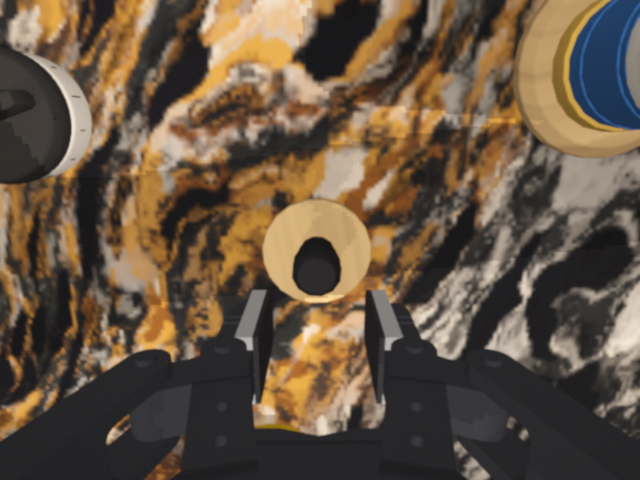

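The lid stands at (317,250) and its knob is centred between the tips. The tips are at 86 mm, so I go down 65 mm to put them at 21 mm, clear of the disc.

```bash
python3 -m jog '[[[0.004,0.004,-0.15],[0,0,0],0],[[0.004,0.004,-0.3],[0,0,0],0],[[0.004,0.004,-0.45],[0,0,0],0],[[0.004,0.004,-0.58],[0,0,0],0],[[0.004,0.004,-0.65],[0,0,0],0],[[0.004,0.004,-0.65],[0,0,0],0],[[0.004,0.004,-0.65],[0,0,0],0.3],[[0.004,0.004,-0.65],[0,0,0],1],[[0.004,0.004,-0.65],[0,0,0],1],[[0.004,0.004,-0.65],[0,0,0],1],[[0.004,0.004,-0.65],[0,0,0],1],[[0.004,0.004,-0.65],[0,0,0],1]]'
python3 -m jog '[[[0,0,0.1],[0,0,0],1],[[0,0,0.3],[0,0,0],1],[[0,0,0.5],[0,0,0],1],[[0,0,0.7],[0,0,0],1],[[0,0,0.9],[0,0,0],1],[[0,0,1],[0,0,0],1],[[0,0,1],[0,0,0],1]]'
```

```text
clock: 30.1
position: [585.6, 166.9, -13.8]
ee_rot: [0.707, -0.707, 0.0, -0.001]
contact_force: [-0.5, -0.7, 6.5]
gripper_width: 21.8
grasp_force: 59.3
clock: 30.8
position: [585.6, 166.9, 86.7]
ee_rot: [-0.707, 0.707, -0.0, 0.001]
contact_force: [-1.0, 0.2, -0.9]
gripper_width: 22.0
grasp_force: 58.9
```

```bash
python3 -m jog '[[[0,0,0.2],[0,0,0],1],[[0,0,0.4],[0,0,0],1],[[0,0,0.6],[0,0,0],1],[[0,0,0.7],[0,0,0],1],[[-0.2,-0.2,0.7],[0,0,0],1],[[-0.4,-0.4,0.7],[0,0,0],1],[[-0.6,-0.6,0.7],[0,0,0],1],[[-0.8,-0.8,0.7],[0,0,0],1],[[-1,-0.97,0.7],[0,0,0],1],[[-1,-0.97,0.7],[0,0,0],1]]'
python3 -m jog '[[[-0.15,0,0],[0,0,0],1],[[-0.3,0,0],[0,0,0],1],[[-0.46,0,0],[0,0,0],1],[[-0.46,0,0],[0,0,0],1],[[-0.46,0,0],[0,0,0],1],[[-0.46,0,0],[0,0,0],1]]'
python3 - <<'E'
from m import *
s=read_state();print(s['clock'],s['position'].round(1))
for n in ['wrist','scene','side']:
    d=cam(n);P=cloud(d).reshape(-1,3);save(d,'l_%s.png'%n)
    f=d['frame'].reshape(-1,3).astype(int);sat=f.max(1)-f.min(1)
    r=np.hypot(P[:,0]-438.5,P[:,1]-70)
    rd=P[(r<40)&(abs(P[:,2]-136)<3)&(f[:,0]>90)&(f[:,1]<90)]
    w=P[(r<45)&(r>10)&(abs(P[:,2]-181)<9)&(f[:,0]>100)&(sat>20)&(f[:,1]>70)]
    for k,a in (('rim',rd),('disc',w)):
        if len(a)>20:
            t=np.percentile(a[:,2],90);b=a[abs(a[:,2]-t)<3];print(n,k,len(b),'z',t.round(1),'mid',((b.min(0)+b.max(0))/2)[:2].round(1),np.ptp(b,0)[:2].round(),[v.round(1) for v in circ(b)])
            h=cv2.minEnclosingCircle(b[:,:2].astype(np.float32));print('   encl',np.round(h[0],1),round(h[1],1))
E
```

```text
clock: 31.8
position: [481.4, 67.5, 154.0]
ee_rot: [-0.706, 0.708, 0.001, -0.002]
contact_force: [-0.6, 0.8, -0.5]
gripper_width: 21.9
grasp_force: 59.0
clock: 32.4
position: [439.6, 69.8, 155.0]
ee_rot: [0.707, -0.707, 0.0, 0.0]
contact_force: [0.9, 0.3, -0.7]
gripper_width: 21.9
grasp_force: 59.0
32.4 [439.6  69.8 155. ]
wrist rim 946 z 136.0 mid [437.4  53.1] [58. 26.] [array([437.4,  69.5]), np.float64(28.1)]
   encl [437.3  63.9] 29.1
wrist disc 7422 z 182.8 mid [438.4  68.2] [59. 57.] [array([438.3,  64.3]), np.float64(19.7)]
   encl [438.3  69.5] 29.8
scene rim 59 z 135.7 mid [439.1  67. ] [59. 59.] [array([439.1,  66.8]), np.float64(28.1)]
   encl [438.4  66.4] 30.4
scene disc 210 z 182.7 mid [441.2  66.1] [60. 56.] [array([438.7,  65.8]), np.float64(22.0)]
   encl [440.5  65.2] 30.8
side rim 98 z 136.9 mid [439.3  72.3] [59. 60.] [array([439.4,  71.5]), np.float64(28.3)]
   encl [440.4  72.5] 31.6
side disc 294 z 183.4 mid [440.2  74. ] [59. 58.] [array([439.2,  72.9]), np.float64(21.9)]
   encl [439.2  72.3] 30.6
```

```bash
python3 - <<'E'
import cv2,numpy as np
a=cv2.imread('pics/l_side.png')[210:330,290:410];b=cv2.imread('pics/l_scene.png')[180:300,210:330]
cv2.imwrite('pics/l2.png',np.hstack([cv2.resize(a,(400,400)),cv2.resize(b,(400,400))]))
E
```

```text
(no output)
```

View pics/l2.png

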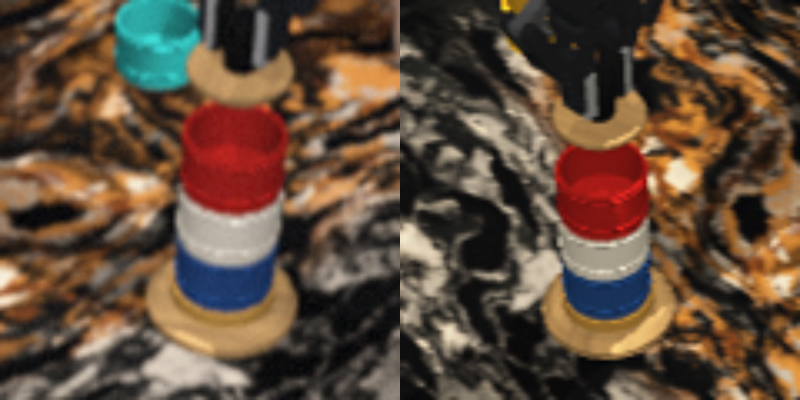

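The tower is straight and the lid hangs level above it, about 1 mm off in x. Lowering.

```bash
python3 -m jog '[[[-0.009,0,-0.1],[0,0,0],1],[[-0.009,0,-0.2],[0,0,0],1],[[-0.009,0,-0.28],[0,0,0],1],[[-0.009,0,-0.32],[0,0,0],1],[[-0.009,0,-0.35],[0,0,0],1],[[-0.009,0,-0.38],[0,0,0],1],[[-0.009,0,-0.4],[0,0,0],1],[[-0.009,0,-0.41],[0,0,0],1],[[-0.009,0,-0.415],[0,0,0],1],[[-0.009,0,-0.415],[0,0,0],1]]'
python3 - <<'E'
from m import *
for n in ['wrist','side']:
    d=cam(n);P=cloud(d).reshape(-1,3);r=np.hypot(P[:,0]-438.5,P[:,1]-70)
    w=P[(r<28)&(r>18)&(abs(P[:,2]-143)<6)];print(n,len(w),np.median(w[:,2]))
E
```

```text
clock: 33.55
position: [438.2, 69.6, 114.2]
ee_rot: [0.707, -0.707, 0.0, -0.0]
contact_force: [-0.7, 1.3, 3.0]
gripper_width: 22.1
grasp_force: 59.3
wrist 4386 141.25194823544274
side 179 141.4572784397313
```

Seated: the disc top is at about 141–142 (142 expected). Releasing with a moderate opening, then going up.

```bash
python3 -m jog '[[[0,0,0],[0,0,0],0.5],[[0,0,0],[0,0,0],0],[[0,0,0],[0,0,0],-0.3],[[0,0,0],[0,0,0],-0.3],[[0,0,0],[0,0,0],-0.3],[[0,0,0.2],[0,0,0],-0.3],[[0,0,0.4],[0,0,0],-0.3],[[0,0,0.6],[0,0,0],-0.3],[[0,0,0.8],[0,0,0],-0.3],[[0,0,1],[0,0,0],-0.3],[[0,0,1],[0,0,0],-0.3],[[0,0,1],[0,0,0],-0.3]]'
python3 - <<'E'
from m import *
for n in ['wrist','side','scene']:
    d=cam(n);P=cloud(d).reshape(-1,3);r=np.hypot(P[:,0]-438.5,P[:,1]-70)
    w=P[(r<28)&(r>18)&(abs(P[:,2]-143)<6)];k=P[(r<18)&(abs(P[:,2]-176)<6)];print(n,len(w),np.median(w[:,2]),k[:,2].max() if len(k) else '',((w.min(0)+w.max(0))/2)[:2]);save(d,'e_%s.png'%n)
a=cv2.imread('pics/e_side.png')[120:420,140:440];b=cv2.imread('pics/e_scene.png')[150:400,160:410]
cv2.imwrite('pics/e2.png',np.hstack([cv2.resize(a,(400,400)),cv2.resize(b,(400,400))]))
E
python3 m.py | grep -E "yellow|tumbler|timer"
```

```text
clock: 34.85
position: [437.7, 69.6, 213.4]
ee_rot: [-0.707, 0.707, 0.0, 0.0]
contact_force: [-1.0, -0.1, -0.7]
gripper_width: 55.6
grasp_force: 0.0
wrist 3281 141.2774819283039 177.04512103760447 [438.48821191  69.99873513]
side 215 141.38194814652024 177.80231651262315 [438.72932578  70.6843318 ]
scene 176 140.2713454910591 177.36211871253323 [438.41607989  69.80154248]Traceback (most recent call last):
  File "m.py", line 16, in <module>
    zt=np.percentile(w[:,2],98)
    return _quantile_unchecked(
        a, q, axis, out, overwrite_input, method, keepdims, weights)
    return _ureduce(a,
                    func=_quantile_ureduce_func,
    ...<5 lines>...
                    overwrite_input=overwrite_input,
                    method=method)
    r = func(a, **kwargs)
    result = _quantile(arr,
                       quantiles=q,
    ...<2 lines>...
                       out=out,
                       weights=wgt)
    slices_having_nans = np.isnan(arr[-1, ...])
                                  ~~~^^^^^^^^^
IndexError: index -1 is out of bounds for axis 0 with size 0
```

View pics/e2.png

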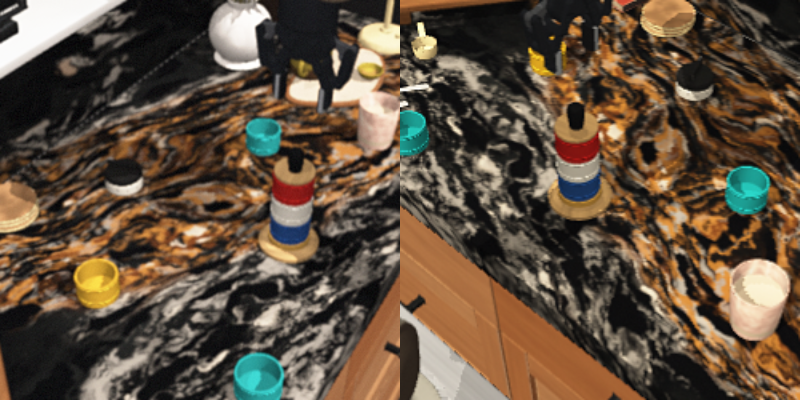

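The tower stands straight and complete (blue, white, red, lid), the gripper is clear, and the yellow tin, tumbler and timer were never approached. Handing in.

```bash
python3 -c "
from bench import job_done
print(job_done())"
```

```text
the job is handed in; nothing more can be done
None
```

The tea tower is back together on its foot — blue, white, red, lid — with each piece's height measured as seated before the next went on, everything let go, the yellow tin, tumbler and timer left untouched, and the job handed in at about 35 s of robot time.

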